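# Lid the food carrier and lock its cam latch

### The arm

A 6-joint arm with a two-finger parallel gripper is mounted at the origin on the work surface. World frame = base frame: x ahead of the robot, y to its left, z up, the work surface at z = 0. Lengths are in m, angles in degrees, forces in N, time in s.
With the tool pointing down it reaches from about 0.4 to 0.825 m from the base axis. Payload 7 kg.
Tool frame: the origin (TCP) lies at the very end of the fingers, on their centre line; the grasp point (between the pads) lies 19 mm behind it (r.hold_point_z is the distance from the TCP to the grasp point, in m); z points along the fingers, y is the direction in which the jaws open and shut (so a half turn about z gives the same grasp; the last joint's range is limited). The gripper opens to 88 mm and grips with 3 to 60 N. Pads are 19 mm wide; open, the fingers measure 130 mm over their backs; the gripper's body (78 mm by 193 mm) begins 47 mm behind the grasp point.
Start: joints at [-50.701, 20.546, 0.682, 0, -70.136, -16.507], TCP at [0.261, -0.622, 0.227] pointing down, gripper open.
Joint ranges: [-176.03, 176.03], [-82.01, 121.73], [-58.28, 71.71], [-173.87, 95.51], [-174.79, -0.11], [-173.66, 173.66]. Speed limits (degrees/s): [136.94, 136.94, 172.46, 180, 180, 180].

### API

Orientations are given as [roll, pitch, yaw] about the fixed x, y, z axes, in that order (R = Rz(yaw) Ry(pitch) Rx(roll)).
In Python, from plant import r gives the robot as it stands. The module is installed in compiled form; this text tells all that it offers.
- The arm moves only by the shell command python3 -m inch 'ROWS' [FORCE]. ROWS is text: rows parted by semicolons, each of 7 numbers parted by spaces: the shift along the tool's x, y, z in m, then the turn, a rotation vector about the tool's x, y, z in rad, then the opening, from 0 (shut) to 1 (fully open). In form: tx ty tz ax ay az jaw; .... A call has 1 to 20 rows; each row shifts and turns the commanded pose from where the row before left it, along the tool's axes as they then stand; what a row does not reach is not made up. A row lasts 1/12 s, in which the tool goes at most 41.7 mm and 7.16 degrees, less where a joint would pass 70% of its speed; a pose out of reach is approached as far as the arm can. A call with a gripper value outside its range is refused whole. The fingers move at their own pace and stop on an object; FORCE is the grip in N (left out, the last holds). Time passes only in rows, so rows that do not move let the fingers close. It gives the time, the measured TCP pose, the force and the opening at its end, in the units of the state.
- r.get_state(): the state, without advancing time (a new reading comes with each control period).
- r.capture(name): name is "scene" or "top"; returns the picture (480x640x3 uint8, red, green, blue); there is no depth.
- r.camera_params(name): a dict with "vfov" (degrees; the focal length in pixels is half the picture's height over the tangent of half this angle, whatever the lens; pixels are square), "cx", "cy" (the principal point, pixels), "R" (3x3) and "t" (3): a world point X has camera coordinates R X + t. Camera axes: x right, y down, z forward; pixel columns grow to the right and rows downward; lengths in m; the calibration is good to about 2 mm. A picture is of the moment at which its call begins. camera_params takes no time and is no camera call.
- r.close_job(): hands the job in, once; it reports no verdict.
Trained networks look in the newest picture that a camera, given by its name, has taken for a name from the list of things; names that differ only in an ending like _2 or _b are one class to them, and where a whole thing is asked for, a point or a joint stands for the part that bears it (a point fixed in the world has none). Each returns a list of dicts, best first, with "p" (0 to 1); they miss things now and then, are a little off and sometimes report something else, mostly with a low value. They report only what shows in the picture. A call takes as long as a camera call.
- r.recognise(target, camera): "xy" ([column, row] in pixels, amid what is visible of it).
The state is a dict: "time_s": time; "joints": joint angles; "qd": joint speeds; "joint_torque": joint torques, N m; "tcp_pos": TCP position; "eef_rot": TCP orientation; "contact_force": force on the tool from outside, world axes, zero at the start; "moment": the same for the moment, N m; "gripper_width": finger opening in m.
Only numpy, scipy, OpenCV 4.12 (cv2) and the standard library are available. Lean on these libraries where they do the work, as an engineer would, in place of code of your own. Each camera call takes 0.05 s, during which the arm holds its last target.

### The job

Pick up the white lid and set it fully home on the blue food carrier without dropping it, then turn the red latch handle over the lid: it climbs its cam and must drop right down into its notch, and be left there. Press or grip the handle with no more than 20 N in all (the notch has a hard stop behind it), and leave the jars and the other things on the table where they stand.

Things in the scene. Friction and masses are not known exactly. Their poses are not given: they have to be found in the camera images.
- carrier: Blue open-topped food carrier box, fixed to the table, 180 mm (its x) by 220 mm (its y), 110 mm high, walls 8 mm. Origin at the centre of its underside. At its +y end an aluminium bracket (top 98 mm above the table, reaching 115 mm out from the end) carries the latch.
- lid: White lid, loose, 0.3 to 0.6 kg: plate 184 x 224 x 8 mm (its x, y, z) over a black plug 159 x 199 x 12 mm that enters the box mouth (164 x 204 mm; 2.5 mm play each side). Origin: centre of the plug's underside. Seated, it lies 98 mm above the carrier's origin, x along the carrier's x (either way round), plate resting on the rim, its top at 118 mm.
- lid_grip (a point): Middle of the lid's steel grip bar: bar along the lid's x, 94 mm long, 14 mm wide (lid's y), 12 mm high, centre 52 mm above the lid's origin; two end posts 10 mm thick, open between them below the bar (26 mm down to the plate).
- latch_pivot (a point): Point on the latch's vertical axis, on the bracket's top, 155 mm from the carrier's middle along its +y, 98 mm up. Around it lies the cam track of 50 mm radius. Its angle is adjustable and not measured: the middle of the notch lies anywhere from 1.1 to 1.9 rad of latch_turn, with about 0.03 rad play for the handle to either side; feel for it.
- handle: Red latch handle: level bar 18 mm wide, 10 mm thick, origin on the pivot axis, with an upright black knob at its end. Its tail (12 mm wide, 56 mm) beyond the pivot carries the pin that rides on the track. Pushing at the knob takes about 4 to 13 N on the ramp, eases past the crest, then the handle drops, then a rigid red wall stops it. Let go on the ramp, it slides back.
- latch_knob (a point): Middle of the upright black knob: 24 mm diameter, 35 mm high, 105 mm from the pivot axis. With the handle home its foot is 132 mm above the table (14 mm above the seated lid; the bar clears the lid by 4 mm) and its top 167 mm; it rises by latch_lift.
- latch_turn (a joint): Turn of the handle, rad, anticlockwise from above positive. 0: the knob points from the pivot along the carrier's -x; 1.57: along the carrier's -y, over the lid. It starts open, between -0.05 and 0.2.
- latch_lift (a joint): Lift of the handle, m. 0: home, at the bottom of the notch (nowhere else). Spring-loaded (about 6 N down at the bottom, 10 N at the top). It rests at about 0.009 on the open flat, climbs a brass ramp 0.45 rad long to about 0.020, passes a crest 0.22 rad long and drops into the notch; behind it a red stop wall 26 mm high. It cannot lift past 0.032.
- oil_bottle: Bystander: tall green oil bottle, 64 mm wide, 240 mm high. Origin at the centre of its underside.
- black_bowl: Bystander: black bowl, 130 mm wide, 60 mm high. Origin at the centre of its underside.
- white_cup: Bystander: white mug, 80 mm wide, 85 mm high. Origin at the centre of its underside.
- paper_roll: Bystander: standing white paper roll, 110 mm wide, 110 mm high. Origin at the centre of its underside.
- jar_a: Bystander: amber jar with a red cap, 52 mm wide, 70 mm high, standing inside the carrier. Origin at the centre of its underside.
- jar_b: Bystander: green jar with a yellow cap, 52 mm wide, 70 mm high, standing inside the carrier. Origin at the centre of its underside.

How it is judged:
By the outcome, as a careful person would: the job done as asked, in the order asked, and still so for the second after the job is handed in, with the robot touching nothing.
It also fails if it takes over 72 s, if anything falls off the work surface, if the arm or the gripper's body presses on something with over 40 N, if the wrist force passes 120 N, or if a joint passes its speed limit or range.

## Working session

There is one attempt and no reset: what is moved stays moved. The work goes in short steps, Python scripts to look and compute and a shell command to move; the robot and the scene stay as the last step left them, time stands still between calls to the robot, and variables do not carry over. Pictures are saved under pics/ and viewed, and the job is handed in when it is done.

```bash
mkdir -p pics
python3 - <<'E'
from plant import r
import cv2
for c in ("scene","top"):
    im=r.capture(c); cv2.imwrite(f"pics/{c}0.png",im[:,:,::-1])
    p=r.camera_params(c); print(c,p)
    for n in ["carrier","lid","lid_grip","latch_pivot","handle","latch_knob"]:
        try: print(n,[(d["xy"],round(d["p"],2)) for d in r.recognise(n,c)][:3])
        except Exception as e: print(n,e)
print(r.get_state())
E
```

```text
scene {'vfov': 47.96847346600507, 'cx': 326.3027151514372, 'cy': 243.6963283389564, 'R': array([[ 0.79659518,  0.60435762,  0.0137107 ],
       [ 0.49857926, -0.64400676, -0.58023618],
       [-0.34184037,  0.46904921, -0.81433285]]), 't': array([-0.50229403, -0.1675863 ,  1.63836289])}
carrier [([335.0, 262.2], 0.78), ([360.3, 213.6], 0.61)]
lid [([220.4, 361.4], 0.81)]
lid_grip [([217.5, 358.7], 0.61)]
latch_pivot [([337.5, 263.8], 0.67)]
handle [([359.9, 216.5], 0.55)]
latch_knob [([365.0, 215.7], 0.87)]
top {'vfov': 46.205917643872645, 'cx': 324.7479180879397, 'cy': 234.7496723695536, 'R': array([[-1.10610721e-02, -9.99936796e-01, -2.01433249e-03],
       [-9.91393517e-01,  1.12293205e-02, -1.30433115e-01],
       [ 1.30447491e-01,  5.54266091e-04, -9.91455065e-01]]), 't': array([0.10306089, 0.56474421, 1.27160831])}
carrier [([317.9, 203.0], 0.79)]
lid [([491.5, 252.5], 0.75)]
lid_grip [([443.6, 159.9], 0.73), ([492.1, 250.9], 0.6)]
latch_pivot [([340.2, 203.6], 0.64), ([443.4, 158.2], 0.37)]
handle [([280.6, 222.9], 0.62), ([154.2, 266.4], 0.21)]
latch_knob [([281.0, 214.5], 0.85), ([160.0, 212.6], 0.24)]
{'time_s': 0.7, 'joints': array([-5.07008694e+01,  2.05451700e+01,  6.83132990e-01,  6.61440301e-04,
       -7.01362996e+01, -1.65070926e+01]), 'qd': array([ 0.0944188 , -0.05026981,  0.01500101,  0.02826149, -0.00433989,
        0.04932456]), 'joint_torque': array([ 3.87647960e-04, -5.82166636e+01,  2.93254155e+01,  7.00129196e+00,
        1.27274197e-02,  4.86657200e-06]), 'tcp_pos': array([ 0.26146531, -0.62228954,  0.2265857 ]), 'eef_rot': array([-1.79998228e+02, -1.23827348e-04, -1.57207737e+02]), 'contact_force': array([-0.75273521,  0.59389739, -0.02172659]), 'moment': array([0.00977028, 0.04741035, 0.01925128]), 'gripper_width': 0.08749602384669258}
```

View pics/scene0.png

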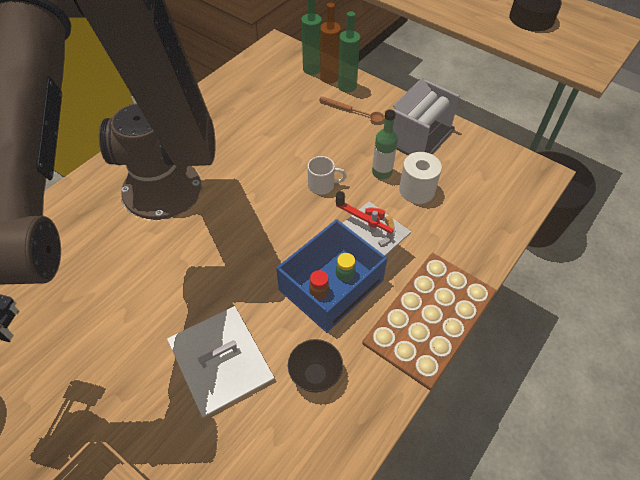

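View pics/top0.png

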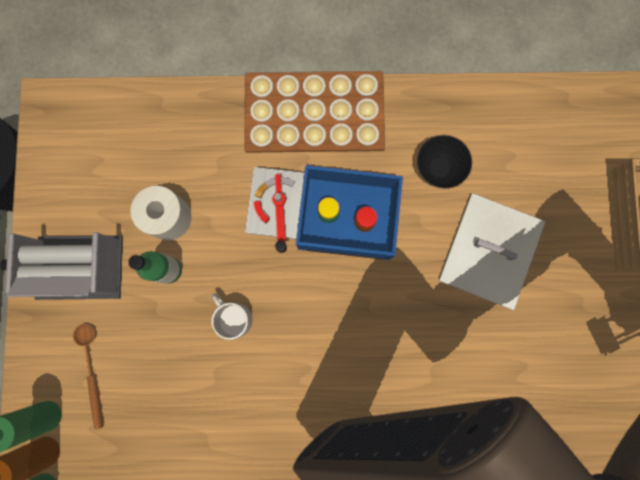

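The top view shows the carrier at about (350,212) with the latch to its left at (278,200), and the knob at (281,246). The lid is at (491,252). I'll zoom in for exact corners.

Run:
```python
import cv2
im=cv2.imread("pics/top0.png")
cv2.imwrite("pics/z1.png",cv2.resize(im[155:270,235:415],None,fx=4.4,fy=4.4,interpolation=cv2.INTER_CUBIC))
cv2.imwrite("pics/z2.png",cv2.resize(im[185:315,430:560],None,fx=4.6,fy=4.6,interpolation=cv2.INTER_CUBIC))
im=cv2.imread("pics/scene0.png")
cv2.imwrite("pics/z3.png",cv2.resize(im[180:340,260:420],None,fx=3.7,fy=3.7,interpolation=cv2.INTER_CUBIC))
cv2.imwrite("pics/z4.png",cv2.resize(im[300:420,160:280],None,fx=5,fy=5,interpolation=cv2.INTER_CUBIC))
```

```text
(no output)
```

View pics/z1.png

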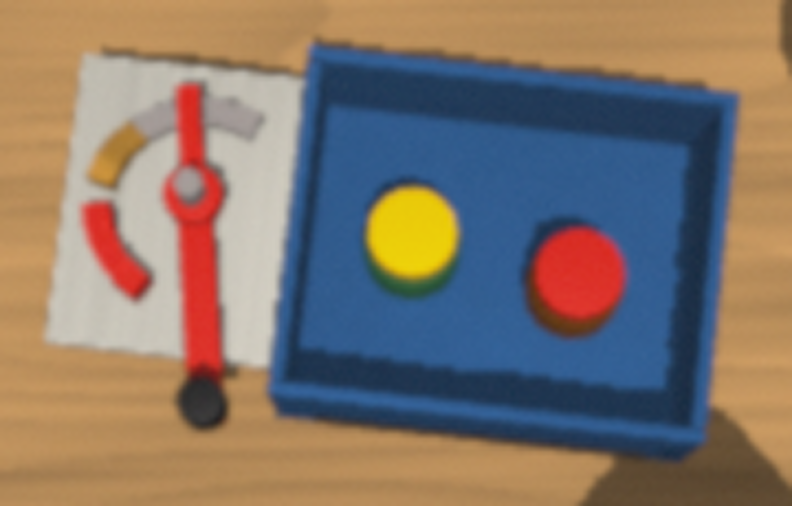

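View pics/z2.png

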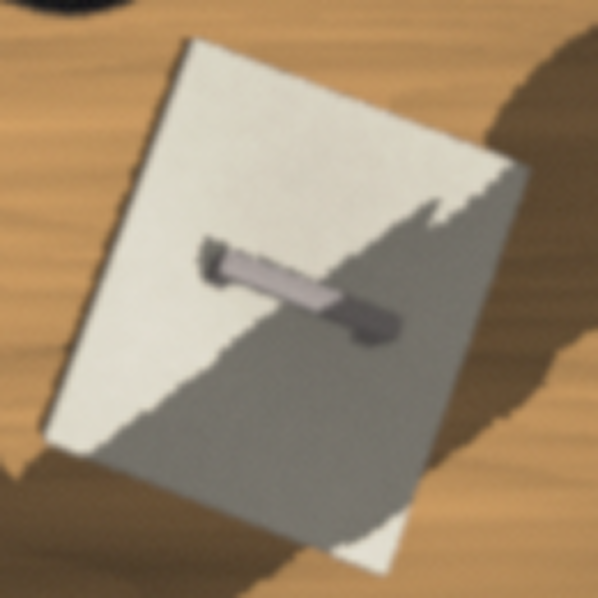

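View pics/z3.png

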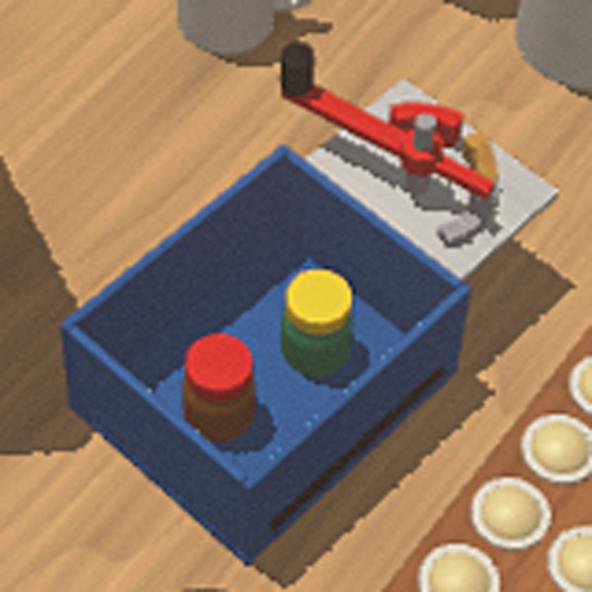

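View pics/z4.png

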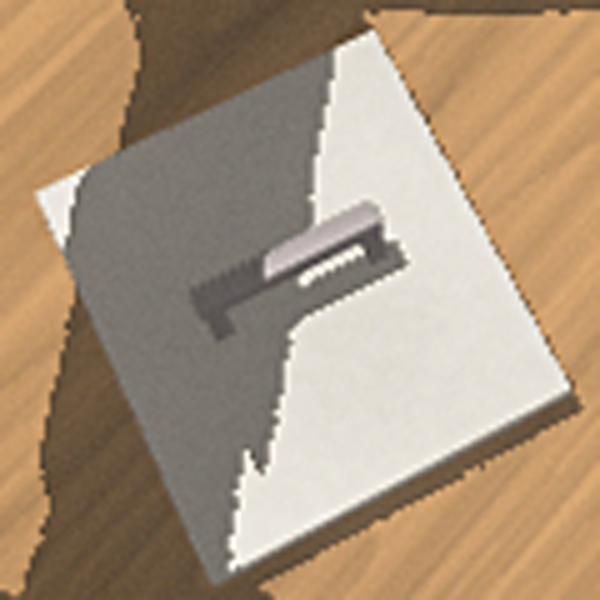

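```bash
cat > h.py <<'E'
import numpy as np
from scipy.optimize import least_squares
from plant import r
def proj(c,X):
    p=r.camera_params(c); f=240/np.tan(np.radians(p["vfov"]/2))
    q=np.atleast_2d(X)@p["R"].T+p["t"]
    return np.c_[p["cx"]+f*q[:,0]/q[:,2],p["cy"]+f*q[:,1]/q[:,2]]
def inv(c,uv,z):
    p=r.camera_params(c); f=240/np.tan(np.radians(p["vfov"]/2))
    d=p["R"].T@np.array([(uv[0]-p["cx"])/f,(uv[1]-p["cy"])/f,1]); o=-p["R"].T@p["t"]
    return o+d*(z-o[2])/d[2]
def unz(P,off,s): return (np.array(P,float)+.5)/s-.5+np.array(off)
def fit(loc,obs,x0,z=0):
    loc=np.array(loc,float)
    def W(v):
        c,s=np.cos(v[2]),np.sin(v[2]); return np.c_[v[0]+c*loc[:,0]-s*loc[:,1],v[1]+s*loc[:,0]+c*loc[:,1],loc[:,2]+z]
    def f(v): return np.concatenate([(proj(c,W(v))-o).ravel() for c,o in obs])
    s=least_squares(f,x0,loss='soft_l1'); return s.x,f(s.x).round(1)
E
python3 - <<'E'
from h import *
a=.09;b=.11;z=.11
loc=[(a,b,z),(a,-b,z),(-a,-b,z),(-a,b,z)]
t=unz([(315,42),(738,93),(700,440),(272,398)],(235,155),4.4)
s=unz([(470,288),(250,490),(63,327),(284,147)],(260,180),3.7)
for o in ([("top",t)],[("scene",s)],[("top",t),("scene",s)]):
    v,e=fit(loc,o,[.6,0,0]); print("car",v,np.degrees(v[2]),e)
C=v
a=.092;b=.112;z=.02
# assume lid +x towards (528,167)
loc=[(-a,b,z),(a,b,z),(a,-b,z),(-a,-b,z)]
t=unz([(190,38),(528,167),(388,576),(43,438)],(430,185),4.6)
s=unz([(572,392),(217,583),(37,192),(375,30)],(160,300),5)
for o in ([("top",t)],[("scene",s)],[("top",t),("scene",s)]):
    v,e=fit(loc,o,[.5,-.3,-1.9]); print("lid",v,np.degrees(v[2]),e)
for n,X in (("grip",[v[0],v[1],.058]),):
    print(n,[(c,proj(c,X)) for c in("top","scene")])
c,s_=np.cos(C[2]),np.sin(C[2])
P=C[:2]+.155*np.array([-s_,c]); print("pivot",P,[(q,proj(q,[*P,.098+.03])) for q in("top","scene")])
kt=unz([(203,400)],(235,155),4.4)[0]; ks=unz([(297,55)],(260,180),3.7)[0]
for q,k in(("top",kt),("scene",ks)):
  for z in (.176,): 
    X=inv(q,k,z)[:2]; d=X-P; print(q,X,np.hypot(*d),"turn",np.arctan2(d[1],d[0])-C[2]-np.pi)
E
```

```text
car [ 0.61189404  0.04098345 -0.12354981] -7.078882509074217 [-1.2  0.4  0.8 -0.4  1.7  0.8 -1.  -0.9]
car [ 0.61475582  0.04236803 -0.11992972] -6.8714665393683365 [ 1.   0.2  0.2  0.6 -1.1 -0.3 -0.2 -0.9]
car [ 0.61314532  0.04183448 -0.12149357] -6.96106873227992 [-1.7 -0.   0.3 -1.1  1.4  0.1 -1.4 -1.3  0.3  0.1 -0.5  0.3 -1.7 -0.5
 -0.7 -1.1]
lid [ 0.52667817 -0.29554544 -1.9576218 ] -112.1634669229247 [ 0.2 -0.2  0.2 -0.2 -0.3 -0.2 -0.1  0.6]
lid [ 0.53008655 -0.2943473  -1.96286095] -112.46364842378841 [ 0.8 -0.4 -0.8  0.5 -0.3  0.1  0.3 -0.3]
lid [ 0.52808777 -0.29504862 -1.96053949] -112.33063815831925 [ 0.1 -0.8  0.  -0.6 -0.7 -0.7 -0.4 -0.1  0.  -0.8 -1.5  0.2 -1.1 -0.1
 -0.6 -0.6]
grip [('top', array([[496.7200107 , 248.04804272]])), ('scene', array([[216.42101606, 350.57823906]]))]
pivot [0.63193053 0.19569193] [('top', array([[278.96732882, 199.79728203]])), ('scene', array([[372.64568725, 223.48813009]]))]
top [0.52610308 0.18807483] 0.10610122018838011 turn -6.089839034508264
scene [0.52850728 0.18904996] 0.10363631396034617 turn -6.097558533362703
```

```bash
python3 -m inch '-.015 .008 0 0 0 0 1;-.031 .0165 .006 0 0 0 1;-.031 .0165 .006 0 0 0 1;-.031 .0165 .006 0 0 0 1;-.031 .0165 .006 0 0 0 1;-.031 .0165 .006 0 0 0 1;-.031 .0165 .006 0 0 0 1;-.031 .0165 .006 0 0 0 1;-.031 .0165 .006 0 0 0 1;-.031 .0165 .006 0 0 0 1;-.031 .0165 .006 0 0 0 1;-.031 .0165 .006 0 0 0 1;-.0166 .009 0 0 0 -.112 1;0 0 0 0 0 -.112 1;0 0 0 0 0 -.112 1;0 0 0 0 0 -.112 1;0 0 0 0 0 -.112 1;0 0 0 0 0 -.112 1;0 0 0 0 0 -.112 1;0 0 0 0 0 0 1' 50
python3 - <<'E'
from h import *
import cv2
for c in("scene","top"): cv2.imwrite(f"pics/{c}1.png",r.capture(c)[:,:,::-1])
s=r.get_state(); print(s["tcp_pos"],s["eef_rot"],s["joints"])
print([(c,proj(c,s["tcp_pos"])) for c in("scene","top")])
E
```

```text
time_s: 2.37
tcp_pos: [0.5282, -0.2949, 0.1607]
eef_rot: [-180.0, 0.0, -112.0]
contact_force: [0.0, 0.8, -1.0]
gripper_width: 0.0874
[ 0.52809005 -0.29492856  0.16063861] [-1.79993504e+02  1.94906627e-03 -1.12506245e+02] [-1.06955751e+01  1.68604653e+01 -1.37203599e+01 -6.71646270e-04
 -5.94124173e+01 -1.18103282e+01]
[('scene', array([[209.37228141, 331.02709396]])), ('top', array([[511.38151321, 242.81638613]]))]
```

View pics/scene1.png

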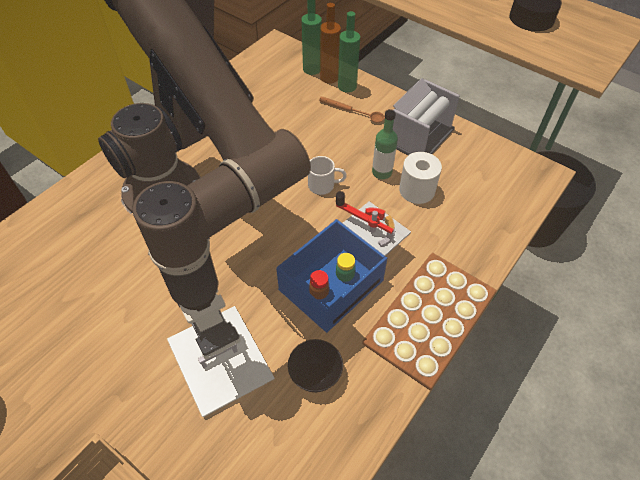

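The gripper is above the bar at about (217,340). Next I descend.

```bash
python3 -m inch '0 0 .01 0 0 0 1;0 0 .02 0 0 0 1;0 0 .02 0 0 0 1;0 0 .02 0 0 0 1;0 0 .02 0 0 0 1;0 0 .01 0 0 0 1;0 0 .01 0 0 0 1;0 0 .01 0 0 0 1;0 0 .008 0 0 0 1;0 0 0 0 0 0 1;0 0 0 0 0 0 1'
python3 - <<'E'
from h import *
import cv2
for c,w in(("scene",(300,420,160,280)),("top",(185,315,430,560))):
    im=r.capture(c)[:,:,::-1]; cv2.imwrite(f"pics/{c}2.png",cv2.resize(im[w[0]:w[1],w[2]:w[3]],None,fx=4.5,fy=4.5,interpolation=cv2.INTER_CUBIC))
E
```

```text
time_s: 3.38
tcp_pos: [0.5281, -0.295, 0.0325]
eef_rot: [180.0, -0.0, -112.3]
contact_force: [0.2, 0.1, 1.4]
gripper_width: 0.0874
```

View pics/scene2.png

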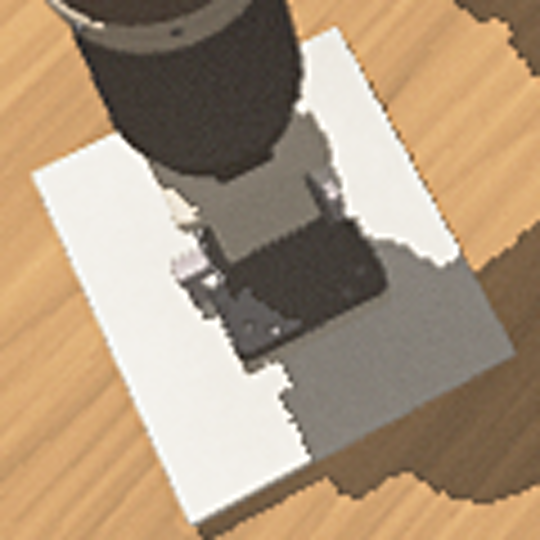

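The bar's ends show on both sides of the finger assembly, at (185,265) and (325,190), so the fingers straddle it. I'll close.

```bash
python3 -m inch '0 0 0 0 0 0 .6;0 0 0 0 0 0 .3;0 0 0 0 0 0 0;0 0 0 0 0 0 0;0 0 0 0 0 0 0;0 0 0 0 0 0 0;0 0 0 0 0 0 0;0 0 0 0 0 0 0;0 0 0 0 0 0 0' 50
python3 -m inch '0 0 -.002 0 0 0 0;0 0 -.004 0 0 0 0;0 0 -.008 0 0 0 0;0 0 -.008 0 0 0 0;0 0 -.008 0 0 0 0;0 0 0 0 0 0 0;0 0 0 0 0 0 0;0 0 0 0 0 0 0' 50
```

```text
time_s: 4.23
tcp_pos: [0.5281, -0.2949, 0.0325]
eef_rot: [180.0, -0.0, -112.3]
contact_force: [0.2, -0.4, -0.4]
gripper_width: 0.0331
time_s: 4.9
tcp_pos: [0.5278, -0.2948, 0.0624]
eef_rot: [180.0, 0.0, -112.3]
contact_force: [0.0, -0.5, -4.8]
gripper_width: 0.0135
```

The lift started while the fingers were still closing, so the bar may be held low in the pads. I'll check that.

Run:
```python
from h import *
import cv2
for c,w in(("scene",(300,420,160,280)),("top",(185,315,430,560))):
    im=r.capture(c)[:,:,::-1]; cv2.imwrite(f"pics/{c}3.png",cv2.resize(im[w[0]:w[1],w[2]:w[3]],None,fx=4.5,fy=4.5,interpolation=cv2.INTER_CUBIC))
```

```text
(no output)
```

View pics/scene3.png

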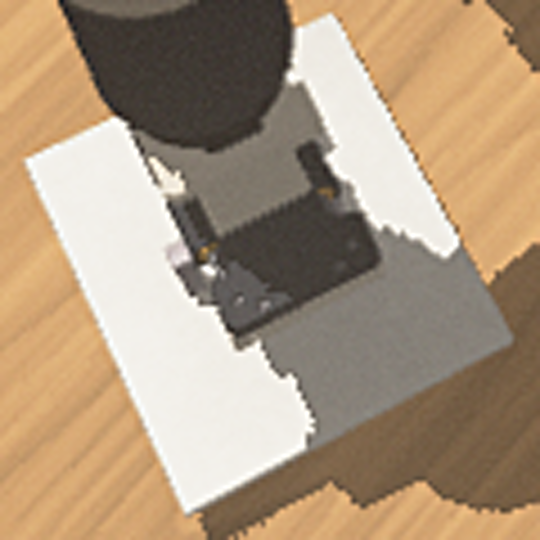

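View pics/top3.png

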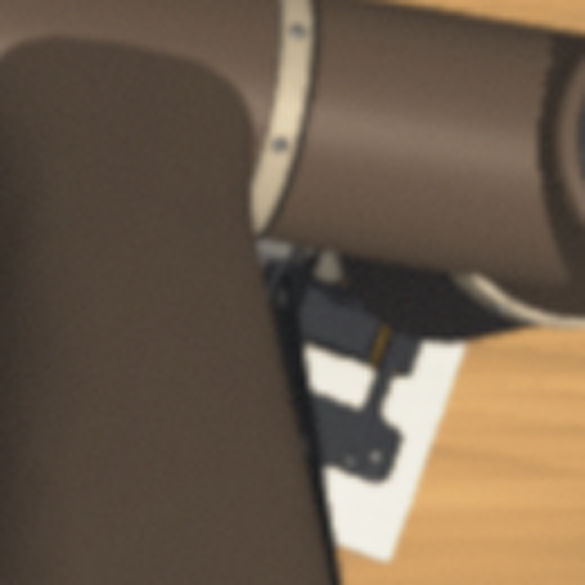

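The lid rose only about 16 mm for 30 mm of lift, so it is held near the fingertips. I'll set it down and regrip.

```bash
python3 -m inch '0 0 .004 0 0 0 0;0 0 .004 0 0 0 0;0 0 .003 0 0 0 0;0 0 .001 0 0 0 0;0 0 0 0 0 0 0;0 0 0 0 0 0 0'; python3 -m inch '0 0 .001 0 0 0 0;0 0 .001 0 0 0 0;0 0 0 0 0 0 0;0 0 0 0 0 0 0'; python3 -m inch '0 0 .001 0 0 0 0;0 0 0 0 0 0 0;0 0 0 0 0 0 0'
```

```text
time_s: 5.5
tcp_pos: [0.528, -0.295, 0.0504]
eef_rot: [180.0, -0.0, -112.3]
contact_force: [-0.1, -0.7, -5.4]
gripper_width: 0.0134
time_s: 5.83
tcp_pos: [0.5281, -0.2949, 0.0486]
eef_rot: [-180.0, 0.0, -112.3]
contact_force: [0.1, -0.6, -4.5]
gripper_width: 0.0135
time_s: 6.08
tcp_pos: [0.528, -0.2949, 0.0475]
eef_rot: [180.0, -0.0, -112.3]
contact_force: [-1.0, -0.3, -4.7]
gripper_width: 0.0134
```

```bash
python3 -m inch '0 0 .001 0 0 0 0;0 0 0 0 0 0 0;0 0 .001 0 0 0 0;0 0 0 0 0 0 0;0 0 0 0 0 0 0'; python3 -m inch '0 0 .001 0 0 0 0;0 0 0 0 0 0 0;0 0 .001 0 0 0 0;0 0 0 0 0 0 0;0 0 0 0 0 0 0'
```

```text
time_s: 6.5
tcp_pos: [0.528, -0.2949, 0.0455]
eef_rot: [180.0, -0.0, -112.3]
contact_force: [-0.5, -0.1, -4.8]
gripper_width: 0.0131
time_s: 6.92
tcp_pos: [0.5282, -0.295, 0.0452]
eef_rot: [-180.0, -0.0, -112.3]
contact_force: [-4.9, 4.8, 11.8]
gripper_width: 0.0136
```

```bash
python3 -m inch '0 0 .001 0 0 0 0;0 0 0 0 0 0 0;0 0 .001 0 0 0 0;0 0 0 0 0 0 0;0 0 0 0 0 0 0'
```

```text
time_s: 7.33
tcp_pos: [0.5282, -0.295, 0.0451]
eef_rot: [-179.9, -0.0, -112.2]
contact_force: [-9.4, 7.1, 27.2]
gripper_width: 0.0133
```

The lid touched down at TCP z 0.045, so the regrip is needed. It also shows a stiffness of about 8–10 N/mm. I'll open, descend 9 mm and close fully.

```bash
python3 -m inch '0 0 -.004 0 0 0 0;0 0 0 0 0 0 .4;0 0 0 0 0 0 .4;0 0 0 0 0 0 .4;0 0 0 0 0 0 .4;0 0 0 0 0 0 .4;0 0 .006 0 0 0 .4;0 0 .007 0 0 0 .4;0 0 0 0 0 0 .4;0 0 0 0 0 0 .4'; python3 -m inch '0 0 0 0 0 0 0;0 0 0 0 0 0 0;0 0 0 0 0 0 0;0 0 0 0 0 0 0;0 0 0 0 0 0 0;0 0 0 0 0 0 0;0 0 0 0 0 0 0;0 0 0 0 0 0 0;0 0 0 0 0 0 0' 50
```

```text
time_s: 8.17
tcp_pos: [0.5274, -0.2948, 0.0315]
eef_rot: [179.9, -0.0, -112.3]
contact_force: [-0.1, 0.2, 0.6]
gripper_width: 0.0347
time_s: 8.92
tcp_pos: [0.5283, -0.295, 0.0328]
eef_rot: [-180.0, 0.0, -112.3]
contact_force: [0.1, 0.3, 1.5]
gripper_width: 0.0133
```

```bash
python3 -m inch '0 0 -.002 0 0 0 0;0 0 -.005 0 0 0 0;0 0 -.01 0 0 0 0;0 0 -.015 0 0 0 0;0 0 -.015 0 0 0 0;0 0 -.015 0 0 0 0;0 0 -.015 0 0 0 0;0 0 -.015 0 0 0 0;0 0 -.015 0 0 0 0;0 0 -.015 0 0 0 0;0 0 -.015 0 0 0 0;0 0 -.01 0 0 0 0;0 0 -.004 0 0 0 0;0 0 0 0 0 0 0;0 0 0 0 0 0 0'
python3 - <<'E'
from h import *
import cv2
im=r.capture("scene")[:,:,::-1]; cv2.imwrite("pics/scene4.png",im)
im=r.capture("top")[:,:,::-1]; cv2.imwrite("pics/top4.png",im)
s=r.get_state();print(s["joints"],s["moment"])
E
```

```text
time_s: 10.17
tcp_pos: [0.5276, -0.2947, 0.1831]
eef_rot: [180.0, 0.0, -112.3]
contact_force: [0.5, 0.8, -6.3]
gripper_width: 0.0133
[-1.06987464e+01  1.58238719e+01 -1.20984666e+01 -2.64596951e-02
 -6.21899350e+01 -1.15922810e+01] [0.04607751 0.05368378 0.01358054]
```

View pics/scene4.png

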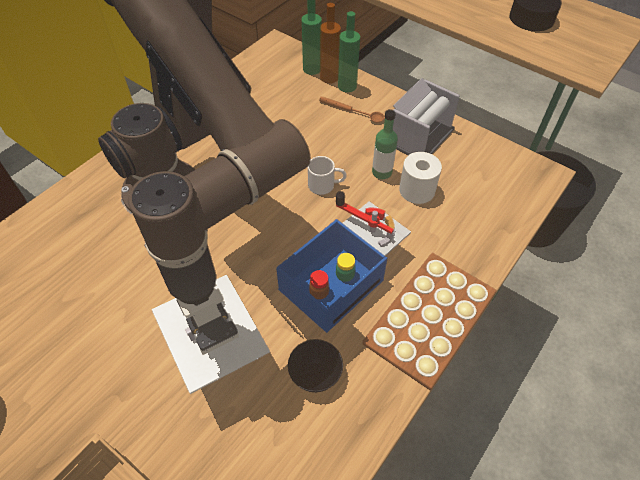

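```bash
python3 -m inch '0 0 0 0 0 .0585 0;0 0 0 0 0 .1185 0;0 0 0 0 0 .1185 0;0 0 0 0 0 .1185 0;0 0 0 0 0 .1185 0;0 0 0 0 0 .1185 0;0 0 0 0 0 .1185 0;0 0 0 0 0 .1185 0;0 0 0 0 0 .1185 0;0 0 0 0 0 .1185 0;0 0 0 0 0 .1185 0;0 0 0 0 0 .060 0;0 0 0 0 0 0 0;0 0 0 0 0 0 0'
python3 -m inch '-.0014 .0115 0 0 0 0 0;-.0029 .023 0 0 0 0 0;-.0029 .023 0 0 0 0 0;-.0029 .023 0 0 0 0 0;-.0029 .023 0 0 0 0 0;-.0029 .023 0 0 0 0 0;-.0029 .023 0 0 0 0 0;-.0029 .023 0 0 0 0 0;-.0029 .023 0 0 0 0 0;-.0029 .023 0 0 0 0 0;-.0029 .023 0 0 0 0 0;-.0029 .023 0 0 0 0 0;-.0029 .023 0 0 0 0 0;-.0029 .023 0 0 0 0 0;-.0029 .023 0 0 0 0 0;-.0015 .0111 0 0 0 0 0;0 0 0 0 0 0 0;0 0 0 0 0 0 0;0 0 0 0 0 0 0'
python3 - <<'E'
from h import *
import cv2
im=r.capture("scene")[:,:,::-1]; cv2.imwrite("pics/scene5.png",im)
cv2.imwrite("pics/scene5z.png",cv2.resize(im[180:340,240:440],None,fx=4,fy=4,interpolation=cv2.INTER_CUBIC))
im=r.capture("top")[:,:,::-1]; cv2.imwrite("pics/top5.png",im)
cv2.imwrite("pics/top5z.png",cv2.resize(im[145:285,235:435],None,fx=4,fy=4,interpolation=cv2.INTER_CUBIC))
s=r.get_state();print(s["joints"],s["moment"])
E
```

```text
time_s: 11.43
tcp_pos: [0.5277, -0.2948, 0.1827]
eef_rot: [180.0, -0.1, 173.2]
contact_force: [0.0, -0.6, -4.2]
gripper_width: 0.0134
time_s: 13.02
tcp_pos: [0.6126, 0.0415, 0.1833]
eef_rot: [-180.0, -0.0, 173.1]
contact_force: [-0.2, -0.1, -4.5]
gripper_width: 0.0134
[ 2.20309032e+01  1.66269067e+01 -1.08240001e+01  4.90341015e-04
 -6.25725628e+01 -1.19026332e+02] [-0.06261986 -0.01409344 -0.02345949]
```

View pics/scene5z.png

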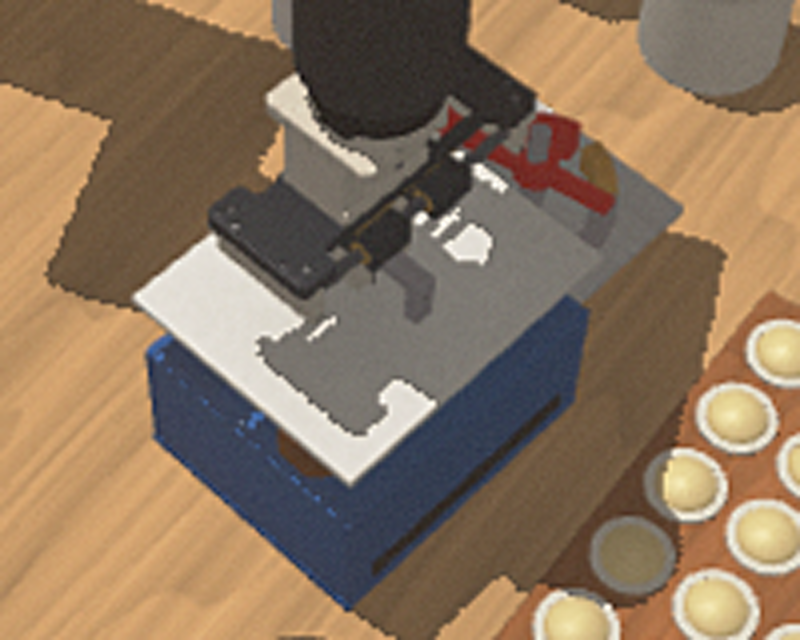

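View pics/top5z.png

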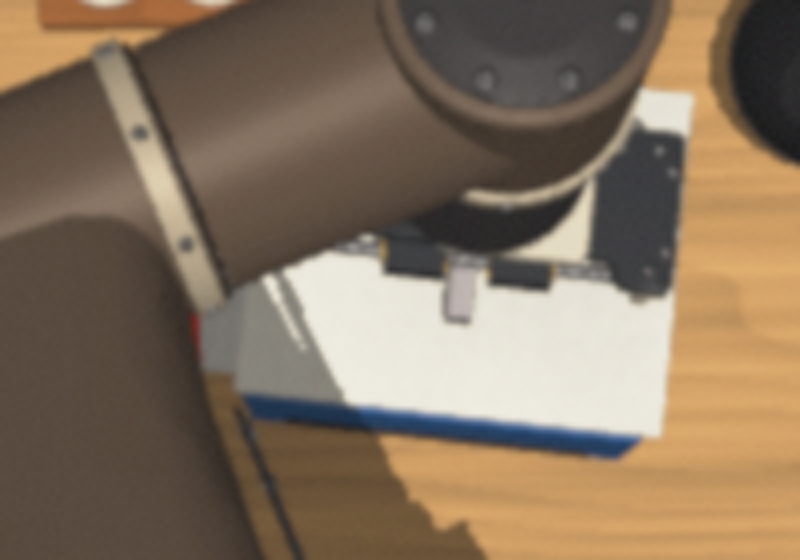

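Run:
```python
from h import *
a=.092;b=.112;z=.1705
t=unz([(662,437),(235,393),(693,93)],(235,145),4)
lt=[(-a,-b,z),(-a,b,z),(a,-b,z)]
s=unz([(135,298),(352,484),(605,257)],(240,180),4)
ls=[(-a,-b,z),(a,-b,z),(a,b,z)]
for c,l,o in(("top",lt,t),("scene",ls,s)):
    v,e=fit(l,[(c,o)],[.61,.04,-.12]); print(c,v,np.degrees(v[2]),e)
s=r.get_state(); print(s["tcp_pos"])
# estimated jars & track angle
P=np.array([.6319,.1957])
for nm,p in (("brass_end",(95,185)),("wall_start",(85,207)),("brass_start",(140,130)),("wall_end",(145,290))):
    for z in(.11,.12):
        q=unz([p],(235,155),4.4)[0]; d=inv("top",q,z)[:2]-P; print(nm,z,np.hypot(*d).round(4),"tail->turn",(np.arctan2(d[1],d[0])+.1215).round(3))
```

```text
top [ 0.6106504   0.04078822 -0.11483371] -6.579486827253245 [ 0.2  0.  -0.2 -0.1 -0.   0. ]
scene [ 0.61431021  0.04258031 -0.12036398] -6.8963481628773975 [-0.6 -0.2  0.1  0.2  0.4 -0.1]
[0.61273673 0.04103505 0.18349234]
brass_end 0.11 0.0531 tail->turn 1.48
brass_end 0.12 0.0515 tail->turn 1.513
wall_start 0.11 0.0569 tail->turn 1.692
wall_start 0.12 0.0556 tail->turn 1.727
brass_start 0.11 0.049 tail->turn 0.763
brass_start 0.12 0.0465 tail->turn 0.774
wall_end 0.11 0.0502 tail->turn 2.705
wall_end 0.12 0.051 tail->turn 2.738
```

The lid-to-carrier alignment is within about 1 mm in both views. I'll nudge +0.5 mm in x and lower until just above the mouth, then go slowly.

```bash
python3 -m inch '-.0005 0 .005 0 0 0 0;0 0 .008 0 0 0 0;0 0 .008 0 0 0 0;0 0 .008 0 0 0 0;0 0 .006 0 0 0 0;0 0 .002 0 0 0 0;0 0 0 0 0 0 0;0 0 0 0 0 0 0;0 0 .002 0 0 0 0;0 0 .002 0 0 0 0;0 0 .001 0 0 0 0;0 0 0 0 0 0 0;0 0 0 0 0 0 0'
```

```text
time_s: 14.2
tcp_pos: [0.6136, 0.0418, 0.1416]
eef_rot: [-180.0, 0.0, 173.0]
contact_force: [0.4, 0.8, -5.7]
gripper_width: 0.0134
```

```bash
python3 -m inch '0 0 .001 0 0 0 0;0 0 .001 0 0 0 0;0 0 .001 0 0 0 0;0 0 .001 0 0 0 0;0 0 0 0 0 0 0;0 0 0 0 0 0 0'
```

```text
time_s: 14.7
tcp_pos: [0.6135, 0.0417, 0.1374]
eef_rot: [-180.0, -0.0, 173.0]
contact_force: [0.1, -0.3, -4.8]
gripper_width: 0.0135
```

The plug is about 5 mm into the mouth with no resistance, so I'll continue.

```bash
python3 -m inch '0 0 .001 0 0 0 0;0 0 .001 0 0 0 0;0 0 .001 0 0 0 0;0 0 .001 0 0 0 0;0 0 .001 0 0 0 0;0 0 0 0 0 0 0;0 0 0 0 0 0 0'; python3 -m inch '0 0 .001 0 0 0 0;0 0 .0005 0 0 0 0;0 0 0 0 0 0 0;0 0 0 0 0 0 0'
```

```text
time_s: 15.28
tcp_pos: [0.6135, 0.0417, 0.1325]
eef_rot: [-180.0, -0.0, 173.0]
contact_force: [-0.0, -0.5, -4.8]
gripper_width: 0.0131
time_s: 15.62
tcp_pos: [0.6136, 0.0418, 0.131]
eef_rot: [-180.0, -0.0, 173.0]
contact_force: [0.7, -0.2, -5.0]
gripper_width: 0.0139
```

```bash
python3 -m inch '0 0 .001 0 0 0 0;0 0 .0005 0 0 0 0;0 0 0 0 0 0 0;0 0 0 0 0 0 0'; python3 -m inch '0 0 .0005 0 0 0 0;0 0 0 0 0 0 0;0 0 0 0 0 0 0'
```

```text
time_s: 15.95
tcp_pos: [0.6137, 0.0418, 0.1308]
eef_rot: [180.0, 0.1, 173.0]
contact_force: [-4.3, -0.0, 4.6]
gripper_width: 0.0137
time_s: 16.2
tcp_pos: [0.6137, 0.0418, 0.1308]
eef_rot: [180.0, 0.1, 173.1]
contact_force: [-6.6, 0.4, 8.1]
gripper_width: 0.0134
```

```bash
python3 -m inch '0 0 -.0015 0 0 0 0;0 0 0 0 0 0 0;0 0 0 0 0 0 .45;0 0 0 0 0 0 .45;0 0 0 0 0 0 .45;0 0 0 0 0 0 .45;0 0 0 0 0 0 .45;0 0 0 0 0 0 .45;0 0 -.005 0 0 0 .45;0 0 -.015 0 0 0 .45;0 0 -.02 0 0 0 .45;0 0 -.02 0 0 0 .45;0 0 -.02 0 0 0 .45;0 0 -.02 0 0 0 .45;0 0 -.01 0 0 0 .45;0 0 0 0 0 0 .45'
python3 - <<'E'
from h import *
import cv2
im=r.capture("scene")[:,:,::-1]; cv2.imwrite("pics/scene6.png",im)
cv2.imwrite("pics/scene6z.png",cv2.resize(im[170:330,240:440],None,fx=4,fy=4,interpolation=cv2.INTER_CUBIC))
im=r.capture("top")[:,:,::-1]; cv2.imwrite("pics/top6.png",im)
cv2.imwrite("pics/top6z.png",cv2.resize(im[145:285,235:435],None,fx=4,fy=4,interpolation=cv2.INTER_CUBIC))
print(r.recognise("latch_knob","scene"),r.recognise("latch_knob","top"))
E
```

```text
time_s: 17.53
tcp_pos: [0.6149, 0.042, 0.2436]
eef_rot: [179.9, 0.3, 173.0]
contact_force: [-0.1, 0.6, 0.9]
gripper_width: 0.0395
[{'xy': [376.2, 223.2], 'p': 0.52}] [{'xy': [347.5, 228.2], 'p': 0.75}, {'xy': [285.2, 222.5], 'p': 0.59}]
```

View pics/scene6z.png

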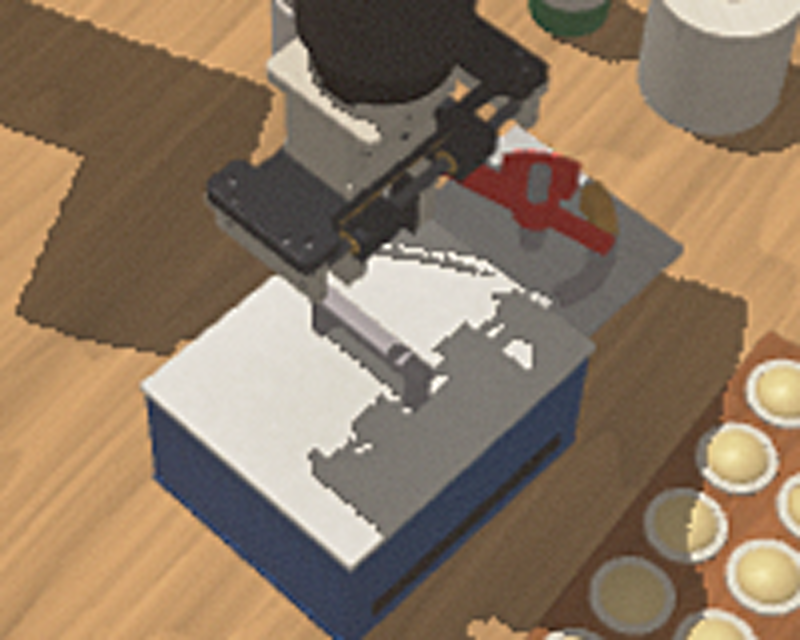

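View pics/top6z.png

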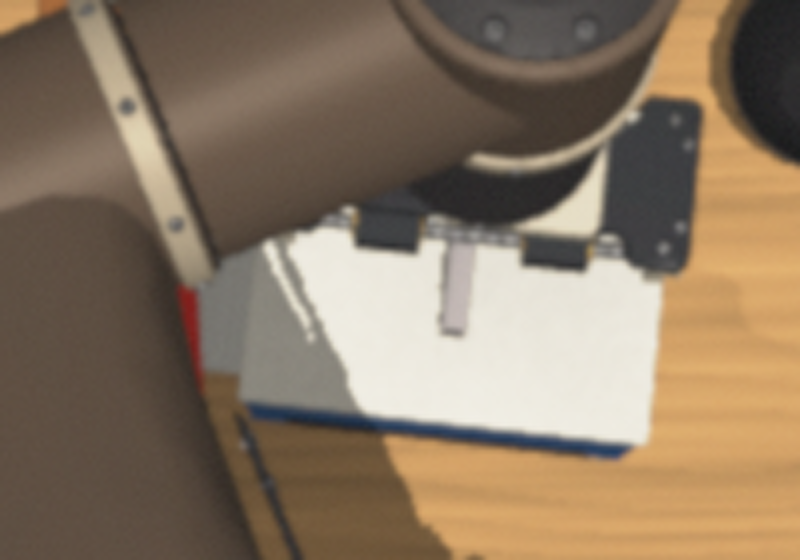

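The lid lies flat on the rim with no gap visible at any of the visible edges. Next is the latch. I'll check the clearance to the tall bottle before going to the knob.

```bash
python3 - <<'E'
from h import *
print(r.recognise("oil_bottle","scene"))
print("bottle base",inv("scene",(383,172),0), "top cap",inv("top",(137,262),.24),inv("scene",(390,115),.24))
print("mug",inv("scene",(320,190),0))
s=r.get_state(); print(s["tcp_pos"],s["eef_rot"])
E
python3 -m inch '0 0 0 0 0 -.095 .45;0 0 0 0 0 -.095 .45;.0048 .0095 0 0 0 0 .45;.0095 .019 0 0 0 0 .45;.0095 .019 0 0 0 0 .45;.0095 .019 0 0 0 0 .45;.0095 .019 0 0 0 0 .45;.0095 .019 0 0 0 0 .45;.0095 .019 0 0 0 0 .45;.0095 .019 0 0 0 0 .45;.0048 .0095 0 0 0 0 .45;0 0 0 0 0 0 .45;0 0 0 0 0 0 .45'
python3 - <<'E'
from h import *
import cv2
im=r.capture("scene")[:,:,::-1]
cv2.imwrite("pics/scene7.png",cv2.resize(im[100:300,240:440],None,fx=3,fy=3,interpolation=cv2.INTER_CUBIC))
im=r.capture("top")[:,:,::-1]; cv2.imwrite("pics/top7.png",im)
s=r.get_state(); print(s["tcp_pos"],s["eef_rot"])
E
```

```text
[{'xy': [384.2, 148.9], 'p': 0.8}]
bottle base [0.49537577 0.47216191 0.        ] top cap [0.48968602 0.46354591 0.24      ] [0.49778904 0.46041004 0.24      ]
mug [0.38499847 0.29188371 0.        ]
[0.61293974 0.04166626 0.239145  ] [-1.79956520e+02 -1.19192455e-01  1.73021759e+02]
time_s: 18.87
tcp_pos: [0.5269, 0.1886, 0.2403]
eef_rot: [-180.0, -0.0, -176.1]
contact_force: [0.8, 0.0, -0.3]
gripper_width: 0.0393
[0.5274284 0.1878336 0.2403108] [-1.79978422e+02 -1.86085128e-02 -1.76132976e+02]
```

View pics/scene7.png

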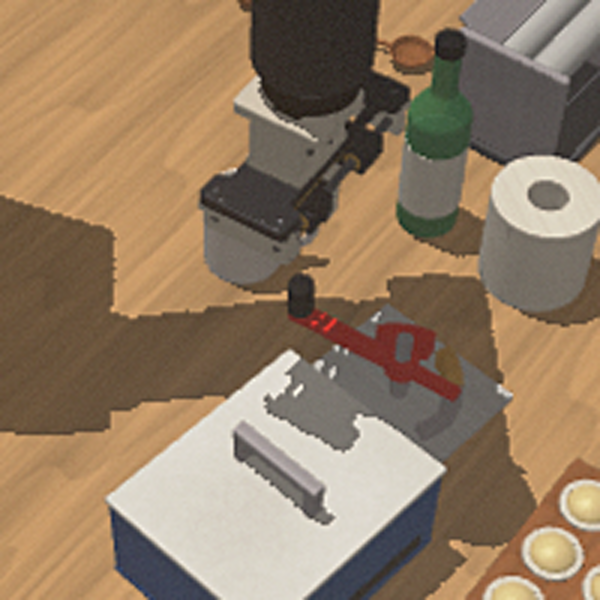

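View pics/top7.png

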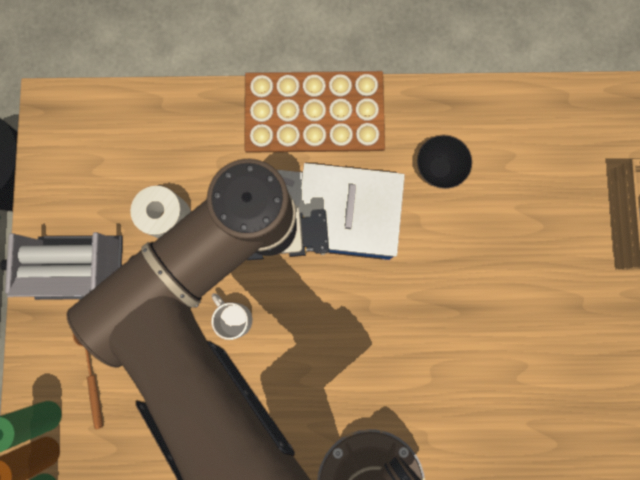

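Run:
```python
from h import *
print(proj("scene",[.5272,.1885,.1585]), unz([(301,297)],(240,100),3), inv("scene",unz([(301,282)],(240,100),3)[0],.176))
```

```text
[[339.15272538 198.75221752]] [[340.         198.66666667]] [0.52701243 0.19149708 0.176     ]
```

```bash
python3 -m inch '0 0 .01 0 0 0 .45;0 0 .02 0 0 0 .45;0 0 .02 0 0 0 .45;0 0 .01 0 0 0 .45;0 0 .005 0 0 0 .45;0 0 .003 0 0 0 .45;0 0 .001 0 0 0 .45;0 0 .001 0 0 0 .45;0 0 0 0 0 0 .45' 5; python3 -m inch '0 0 .003 0 0 0 .45;0 0 .003 0 0 0 .45;0 0 .005 0 0 0 .45;0 0 .005 0 0 0 .45;0 0 .004 0 0 0 .45;0 0 .002 0 0 0 .45;0 0 0 0 0 0 .45'
python3 - <<'E'
from h import *
import cv2
im=r.capture("scene")[:,:,::-1]
cv2.imwrite("pics/scene8.png",cv2.resize(im[130:280,270:420],None,fx=4,fy=4,interpolation=cv2.INTER_CUBIC))
E
```

```text
time_s: 19.72
tcp_pos: [0.5277, 0.1884, 0.1712]
eef_rot: [180.0, 0.1, -176.1]
contact_force: [-0.7, -0.7, -0.4]
gripper_width: 0.0392
time_s: 20.3
tcp_pos: [0.5269, 0.188, 0.1478]
eef_rot: [-180.0, -0.1, -176.1]
contact_force: [0.1, -0.3, -0.9]
gripper_width: 0.0391
```

View pics/scene8.png

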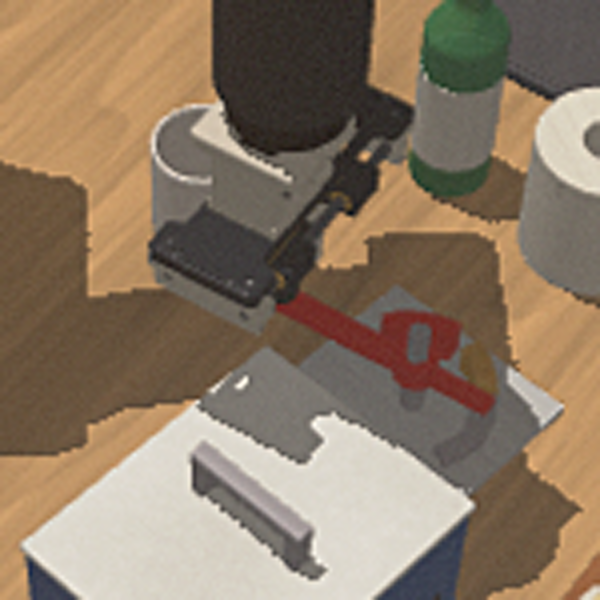

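```bash
python3 -m inch '.0001 .00525 0 0 0 -.05 .45;.0001 .00525 0 0 0 -.05 .45;.0001 .00525 0 0 0 -.05 .45;.00015 .00525 0 0 0 -.05 .45;0 0 0 0 0 0 .45' 5; python3 -m inch '.00013 .00525 0 0 0 -.05 .45;.00013 .00525 0 0 0 -.05 .45;.00013 .00525 0 0 0 -.05 .45;.00013 .00525 0 0 0 -.05 .45;.00013 .00525 0 0 0 -.05 .45;.00013 .00525 0 0 0 -.05 .45;0 0 0 0 0 0 .45' 5
cat > st.py <<'E'
from h import *
P=np.array([.6319,.1957])
s=r.get_state(); d=s["tcp_pos"][:2]-P; ph=np.arctan2(d[1],d[0]); w=s["gripper_width"]
print("R",np.hypot(*d).round(4),"tcp turn",((ph+.1215-np.pi)%(2*np.pi)).round(3),"yaw turn",(np.radians(s["eef_rot"][2])+.1215+np.pi).round(3), "knob turn if touching",(((ph+.1215-np.pi)%(2*np.pi))-(w/2-.012)/.105).round(3))
F=s["contact_force"]; print("Ft",(F[:2]@[-np.sin(ph),np.cos(ph)]).round(1),"Frad",(F[:2]@[np.cos(ph),np.sin(ph)]).round(1),"Fz",F[2].round(1),"w",w)
E
python3 st.py
```

```text
time_s: 20.77
tcp_pos: [0.5236, 0.2091, 0.1486]
eef_rot: [-180.0, -0.0, -164.5]
contact_force: [-0.3, -1.3, -0.3]
gripper_width: 0.0394
time_s: 21.35
tcp_pos: [0.5104, 0.2353, 0.1482]
eef_rot: [-179.9, -0.2, -147.4]
contact_force: [3.2, -9.1, -0.1]
gripper_width: 0.0641
R 0.1278 tcp turn 6.089 yaw turn 0.691 knob turn if touching 5.899
Ft 7.7 Frad -5.9 Fz -0.1 w 0.06406400845484712
```

That was wrong: at this yaw, tool +y points to world +y, so I pushed the knob backwards. The force was about 9.7 N and the jaw yielded to 64 mm. I'll undo it exactly.

```bash
python3 -m inch '.00013 -.00525 0 0 0 .05 .7;.00013 -.00525 0 0 0 .05 .7;.00013 -.00525 0 0 0 .05 .7;.00013 -.00525 0 0 0 .05 .7;.00013 -.00525 0 0 0 .05 .7;.00013 -.00525 0 0 0 .05 .7;.00013 -.00525 0 0 0 .05 .7;.00013 -.00525 0 0 0 .05 .7;.00013 -.00525 0 0 0 .05 .7;.00013 -.00525 0 0 0 .05 .7;0 0 0 0 0 0 .7'
python3 st.py
python3 - <<'E'
from h import *
import cv2
im=r.capture("scene")[:,:,::-1]
cv2.imwrite("pics/scene9.png",cv2.resize(im[130:280,270:420],None,fx=4,fy=4,interpolation=cv2.INTER_CUBIC))
E
```

```text
time_s: 22.27
tcp_pos: [0.5274, 0.188, 0.1487]
eef_rot: [180.0, 0.0, -176.3]
contact_force: [-0.7, 0.6, -0.8]
gripper_width: 0.0612
R 0.1048 tcp turn 0.195 yaw turn 0.186 knob turn if touching 0.018
Ft -0.7 Frad 0.7 Fz -0.8 w 0.06119706066855805
```

View pics/scene9.png

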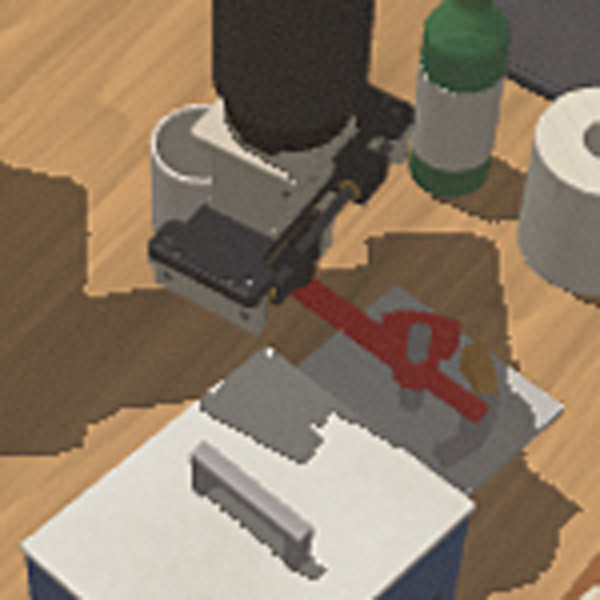

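Still straddled, and the handle is a little further open, at about 0 rad. I'll narrow the jaw with a limited force so it yields as a safety, then turn the right way (tool −y).

```bash
python3 -m inch '0 0 0 0 0 0 .45;0 0 0 0 0 0 .45;0 0 0 0 0 0 .45;0 0 0 0 0 0 .45' 8; python3 st.py; python3 -m inch '-.00013 -.00525 0 0 0 -.05 .45;-.00013 -.00525 0 0 0 -.05 .45;0 0 0 0 0 0 .45'; python3 st.py
```

```text
time_s: 22.65
tcp_pos: [0.5273, 0.1887, 0.1486]
eef_rot: [180.0, 0.0, -176.0]
contact_force: [-2.6, 2.9, 0.9]
gripper_width: 0.042
R 0.1048 tcp turn 0.189 yaw turn 0.19 knob turn if touching 0.103
Ft -3.1 Frad 2.4 Fz 0.9 w 0.04195483601578303
time_s: 22.9
tcp_pos: [0.5286, 0.1773, 0.1485]
eef_rot: [-180.0, -0.0, -170.2]
contact_force: [-1.8, 1.0, 0.0]
gripper_width: 0.0395
R 0.1049 tcp turn 0.298 yaw turn 0.292 knob turn if touching 0.225
Ft -1.3 Frad 1.6 Fz 0.0 w 0.03947172474470282
```

Correct direction, with a light push. I'll continue along the flat.

```bash
python3 -m inch '-.00013 -.00525 0 0 0 -.05 .45;-.00013 -.00525 0 0 0 -.05 .45;-.00013 -.00525 0 0 0 -.05 .45;-.00013 -.00525 0 0 0 -.05 .45;-.00013 -.00525 0 0 0 -.05 .45;-.00013 -.00525 0 0 0 -.05 .45;0 0 0 0 0 0 .45'; python3 st.py;  python3 -m inch '-.00008 -.0042 0 0 0 -.04 .45;-.00008 -.0042 0 0 0 -.04 .45;-.00008 -.0042 0 0 0 -.04 .45;-.00008 -.0042 0 0 0 -.04 .45;0 0 0 0 0 0 .45'; python3 st.py
```

```text
time_s: 23.48
tcp_pos: [0.5388, 0.1474, 0.1485]
eef_rot: [-180.0, -0.0, -153.2]
contact_force: [-0.7, -0.0, -0.2]
gripper_width: 0.0396
R 0.1049 tcp turn 0.6 yaw turn 0.59 knob turn if touching 0.526
Ft -0.3 Frad 0.7 Fz -0.2 w 0.03959664094195698
time_s: 23.9
tcp_pos: [0.5475, 0.1335, 0.1485]
eef_rot: [-180.0, -0.0, -144.1]
contact_force: [-0.0, 0.5, -0.1]
gripper_width: 0.0391
R 0.1049 tcp turn 0.757 yaw turn 0.749 knob turn if touching 0.685
Ft -0.5 Frad -0.3 Fz -0.1 w 0.039105356791507964
```

```bash
python3 -m inch '-.00008 -.0042 0 0 0 -.04 .45;-.00008 -.0042 0 0 0 -.04 .45;-.00008 -.0042 0 0 0 -.04 .45;0 0 0 0 0 0 .45'; python3 st.py;  python3 -m inch '-.00008 -.0042 0 0 0 -.04 .45;-.00008 -.0042 0 0 0 -.04 .45;0 0 0 0 0 0 .45'; python3 st.py
```

```text
time_s: 24.23
tcp_pos: [0.5549, 0.1242, 0.1484]
eef_rot: [180.0, -0.0, -137.2]
contact_force: [-2.7, 3.2, 0.8]
gripper_width: 0.0394
R 0.1051 tcp turn 0.87 yaw turn 0.868 knob turn if touching 0.796
Ft -4.1 Frad -0.2 Fz 0.8 w 0.03938393671832581
time_s: 24.48
tcp_pos: [0.5603, 0.1182, 0.1485]
eef_rot: [179.9, -0.1, -132.6]
contact_force: [-5.0, 3.7, 3.6]
gripper_width: 0.0394
R 0.1055 tcp turn 0.946 yaw turn 0.948 knob turn if touching 0.873
Ft -6.2 Frad 0.7 Fz 3.6 w 0.03941912723552118
```

We're climbing the ramp, which started at about 0.78 rad, so the notch should be near 1.48.

```bash
python3 -m inch '-.00005 -.00315 0 0 0 -.03 .45;-.00005 -.00315 0 0 0 -.03 .45;-.00005 -.00315 0 0 0 -.03 .45;0 0 0 0 0 0 .45'; python3 st.py;  python3 -m inch '-.00005 -.00315 0 0 0 -.03 .45;-.00005 -.00315 0 0 0 -.03 .45;-.00005 -.00315 0 0 0 -.03 .45;0 0 0 0 0 0 .45'; python3 st.py
```

```text
time_s: 24.82
tcp_pos: [0.5666, 0.1124, 0.1483]
eef_rot: [179.9, -0.1, -127.5]
contact_force: [-9.9, 6.4, 5.9]
gripper_width: 0.0395
R 0.1058 tcp turn 1.027 yaw turn 1.037 knob turn if touching 0.953
Ft -11.7 Frad 1.1 Fz 5.9 w 0.03945286259016395
time_s: 25.15
tcp_pos: [0.5742, 0.1065, 0.1486]
eef_rot: [179.9, -0.1, -122.4]
contact_force: [-8.4, 4.0, 7.3]
gripper_width: 0.0398
R 0.1062 tcp turn 1.118 yaw turn 1.128 knob turn if touching 1.043
Ft -9.3 Frad 1.2 Fz 7.3 w 0.039803349652383246
```

```bash
python3 -m inch '-.0002 -.00315 0 0 0 -.03 .45;-.0002 -.00315 0 0 0 -.03 .45;-.0001 -.00315 0 0 0 -.03 .45;0 0 0 0 0 0 .45'; python3 st.py;  python3 -m inch '-.0002 -.00315 0 0 0 -.03 .45;-.0001 -.00315 0 0 0 -.03 .45;0 0 0 0 0 0 .45'; python3 st.py
```

```text
time_s: 25.48
tcp_pos: [0.5823, 0.1018, 0.1486]
eef_rot: [179.8, -0.2, -117.2]
contact_force: [-9.9, 3.5, 9.0]
gripper_width: 0.0392
R 0.1062 tcp turn 1.206 yaw turn 1.218 knob turn if touching 1.134
Ft -10.4 Frad 1.5 Fz 9.0 w 0.039211862532400256
time_s: 25.73
tcp_pos: [0.5872, 0.0992, 0.1484]
eef_rot: [179.7, -0.2, -113.8]
contact_force: [-12.6, 2.6, 10.8]
gripper_width: 0.0393
R 0.1064 tcp turn 1.259 yaw turn 1.277 knob turn if touching 1.186
Ft -12.5 Frad 3.0 Fz 10.8 w 0.03928655614673309
```

The total force has reached about 17 N, because of vertical friction as the knob rises. I'll raise the tool to relieve it before going on.

```bash
python3 -m inch '-.0002 0 -.001 0 0 0 .45;0 0 0 0 0 0 .45'; python3 st.py;  python3 -m inch '-.0001 -.0021 -.0005 0 0 -.02 .45;0 0 0 0 0 0 .45'; python3 st.py
```

```text
time_s: 25.9
tcp_pos: [0.5873, 0.0994, 0.1496]
eef_rot: [179.8, -0.2, -113.9]
contact_force: [-12.4, 2.5, 9.8]
gripper_width: 0.0392
R 0.1061 tcp turn 1.258 yaw turn 1.276 knob turn if touching 1.186
Ft -12.3 Frad 2.9 Fz 9.8 w 0.03915074884284679
time_s: 26.07
tcp_pos: [0.589, 0.0986, 0.1499]
eef_rot: [179.7, -0.2, -112.7]
contact_force: [-12.6, 2.4, 10.1]
gripper_width: 0.0393
R 0.1061 tcp turn 1.276 yaw turn 1.297 knob turn if touching 1.203
Ft -12.5 Frad 2.8 Fz 10.1 w 0.039345172045814815
```

```bash
python3 -m inch '-.0003 0 -.0015 0 0 0 .45;0 0 0 0 0 0 .45'; python3 st.py;  python3 -m inch '-.0003 0 -.0015 0 0 0 .45;0 0 0 0 0 0 .45'; python3 st.py
```

```text
time_s: 26.23
tcp_pos: [0.5893, 0.0989, 0.1514]
eef_rot: [179.7, -0.2, -112.7]
contact_force: [-12.4, 2.8, 8.1]
gripper_width: 0.0398
R 0.1057 tcp turn 1.278 yaw turn 1.296 knob turn if touching 1.203
Ft -12.5 Frad 2.5 Fz 8.1 w 0.039754311474624354
time_s: 26.4
tcp_pos: [0.5896, 0.0991, 0.1529]
eef_rot: [179.8, -0.2, -112.7]
contact_force: [-10.9, 1.0, 6.5]
gripper_width: 0.04
R 0.1054 tcp turn 1.279 yaw turn 1.296 knob turn if touching 1.203
Ft -10.4 Frad 3.4 Fz 6.5 w 0.039981427267686595
```

```bash
python3 -m inch '-.0002 0 -.001 0 0 0 .45;-.0001 -.0021 -.0008 0 0 -.02 .45;-.0001 -.0021 -.0008 0 0 -.02 .45;0 0 0 0 0 0 .45'; python3 st.py;  python3 -m inch '-.0001 -.0021 -.0005 0 0 -.02 .45;-.0001 -.0021 -.0005 0 0 -.02 .45;0 0 0 0 0 0 .45'; python3 st.py
```

```text
time_s: 26.73
tcp_pos: [0.5962, 0.098, 0.1557]
eef_rot: [180.0, -0.1, -110.3]
contact_force: [-2.8, -0.2, 1.0]
gripper_width: 0.0395
R 0.104 tcp turn 1.342 yaw turn 1.338 knob turn if touching 1.268
Ft -2.6 Frad 1.1 Fz 1.0 w 0.03951708198787673
time_s: 26.98
tcp_pos: [0.6007, 0.0968, 0.1564]
eef_rot: [180.0, -0.0, -107.9]
contact_force: [-3.0, -2.2, 0.7]
gripper_width: 0.0396
R 0.1037 tcp turn 1.387 yaw turn 1.381 knob turn if touching 1.312
Ft -2.2 Frad 3.0 Fz 0.7 w 0.03959648549080298
```

We're on the crest: force has eased to about 3 N. I'll lower the tool 4 mm and creep on.

```bash
python3 -m inch '.0002 -.0021 .002 0 0 -.02 .45;.0002 -.0021 .002 0 0 -.02 .45;0 -.0021 0 0 0 -.02 .45;0 0 0 0 0 0 .45'; python3 st.py;  python3 -m inch '0 -.00105 0 0 0 -.01 .45;0 -.00105 0 0 0 -.01 .45;0 0 0 0 0 0 .45'; python3 st.py
```

```text
time_s: 27.32
tcp_pos: [0.6073, 0.0951, 0.1527]
eef_rot: [-180.0, 0.0, -104.4]
contact_force: [-2.4, -0.5, 2.9]
gripper_width: 0.0396
R 0.1036 tcp turn 1.452 yaw turn 1.441 knob turn if touching 1.378
Ft -2.2 Frad 1.0 Fz 2.9 w 0.039550391013232655
time_s: 27.57
tcp_pos: [0.609, 0.0947, 0.1528]
eef_rot: [-180.0, 0.0, -103.3]
contact_force: [-2.7, 0.6, 2.0]
gripper_width: 0.0393
R 0.1036 tcp turn 1.469 yaw turn 1.461 knob turn if touching 1.397
Ft -2.7 Frad -0.0 Fz 2.0 w 0.03925697198187594
```

```bash
python3 -m inch '0 -.00105 0 0 0 -.01 .45;0 -.00105 0 0 0 -.01 .45;0 0 0 0 0 0 .45'; python3 st.py
python3 - <<'E'
from h import *
import cv2
im=r.capture("scene")[:,:,::-1]
cv2.imwrite("pics/scene10.png",cv2.resize(im[150:300,290:440],None,fx=4,fy=4,interpolation=cv2.INTER_CUBIC))
E
```

```text
time_s: 27.82
tcp_pos: [0.611, 0.0942, 0.1527]
eef_rot: [-180.0, 0.0, -102.1]
contact_force: [-3.1, 1.1, 1.5]
gripper_width: 0.0393
R 0.1036 tcp turn 1.489 yaw turn 1.481 knob turn if touching 1.416
Ft -3.3 Frad -0.5 Fz 1.5 w 0.03931701139708986
```

View pics/scene10.png

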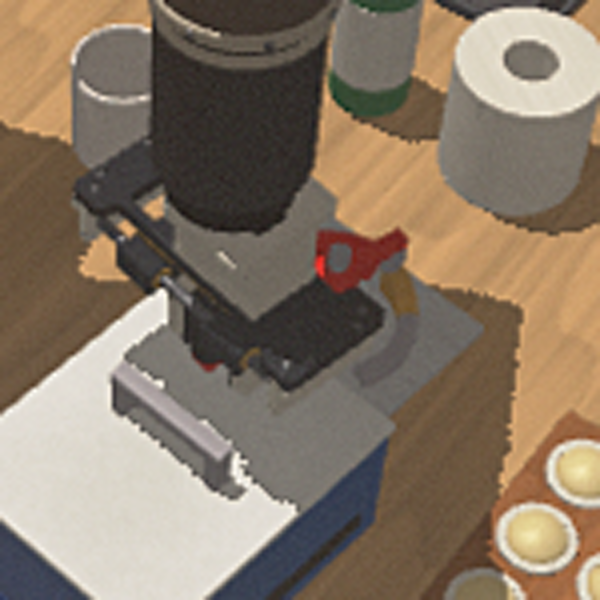

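The tail end at (390,245) is near the end of the brass crest. I'll continue in small steps.

```bash
python3 -m inch '0 -.00105 0 0 0 -.01 .45;0 -.00105 0 0 0 -.01 .45;0 0 0 0 0 0 .45'; python3 st.py;python3 -m inch '0 -.00105 0 0 0 -.01 .45;0 0 0 0 0 0 .45'; python3 st.py
```

```text
time_s: 28.12
tcp_pos: [0.613, 0.0937, 0.1527]
eef_rot: [-180.0, 0.0, -101.0]
contact_force: [-2.1, 2.5, 1.9]
gripper_width: 0.0399
R 0.1037 tcp turn 1.509 yaw turn 1.501 knob turn if touching 1.433
Ft -2.5 Frad -2.1 Fz 1.9 w 0.03993094707411219
time_s: 28.28
tcp_pos: [0.6139, 0.0934, 0.1526]
eef_rot: [-180.0, 0.0, -100.4]
contact_force: [-1.8, 1.7, 1.8]
gripper_width: 0.0396
R 0.1038 tcp turn 1.518 yaw turn 1.511 knob turn if touching 1.444
Ft -2.1 Frad -1.3 Fz 1.8 w 0.03961093122501849
```

```bash
python3 -m inch '0 -.00105 0 0 0 -.01 .45;0 0 0 0 0 0 .45'; python3 st.py;python3 -m inch '0 -.00105 0 0 0 -.01 .45;0 0 0 0 0 0 .45'; python3 st.py
```

```text
time_s: 28.45
tcp_pos: [0.6149, 0.0932, 0.1526]
eef_rot: [-180.0, -0.0, -99.8]
contact_force: [-1.1, 0.9, 1.4]
gripper_width: 0.0395
R 0.1039 tcp turn 1.528 yaw turn 1.521 knob turn if touching 1.454
Ft -1.2 Frad -0.7 Fz 1.4 w 0.039527630571044185
time_s: 28.62
tcp_pos: [0.616, 0.0929, 0.1527]
eef_rot: [-180.0, -0.0, -99.3]
contact_force: [-1.8, 0.1, 0.7]
gripper_width: 0.0391
R 0.104 tcp turn 1.539 yaw turn 1.531 knob turn if touching 1.467
Ft -1.8 Frad 0.2 Fz 0.7 w 0.03914193818498411
```

```bash
python3 -m inch '0 -.00105 0 0 0 -.01 .45;0 0 0 0 0 0 .45'; python3 st.py;python3 -m inch '0 -.00105 0 0 0 -.01 .45;0 0 0 0 0 0 .45'; python3 st.py; python3 -m inch '0 -.00105 0 0 0 -.01 .45;0 0 0 0 0 0 .45'; python3 st.py
```

```text
time_s: 28.78
tcp_pos: [0.6172, 0.0927, 0.1527]
eef_rot: [-180.0, -0.0, -98.7]
contact_force: [0.2, 0.5, 0.3]
gripper_width: 0.0396
R 0.104 tcp turn 1.55 yaw turn 1.541 knob turn if touching 1.476
Ft 0.1 Frad -0.5 Fz 0.3 w 0.039600007139611114
time_s: 28.95
tcp_pos: [0.6182, 0.0926, 0.1526]
eef_rot: [-180.0, -0.0, -98.1]
contact_force: [-0.3, 0.5, -0.2]
gripper_width: 0.0394
R 0.104 tcp turn 1.56 yaw turn 1.551 knob turn if touching 1.486
Ft -0.3 Frad -0.4 Fz -0.2 w 0.03942456996173927
time_s: 29.12
tcp_pos: [0.6192, 0.0925, 0.1527]
eef_rot: [-180.0, -0.0, -97.5]
contact_force: [-0.3, 0.7, -0.0]
gripper_width: 0.0392
R 0.104 tcp turn 1.57 yaw turn 1.561 knob turn if touching 1.498
Ft -0.4 Frad -0.7 Fz -0.0 w 0.03918477367977015
```

The push force went to zero at about 1.475 rad. I'll look to see whether it has dropped.

Run:
```python
from h import *
import cv2
im=r.capture("scene")[:,:,::-1]
cv2.imwrite("pics/scene11.png",cv2.resize(im[150:300,290:440],None,fx=4,fy=4,interpolation=cv2.INTER_CUBIC))
```

```text
(no output)
```

View pics/scene11.png

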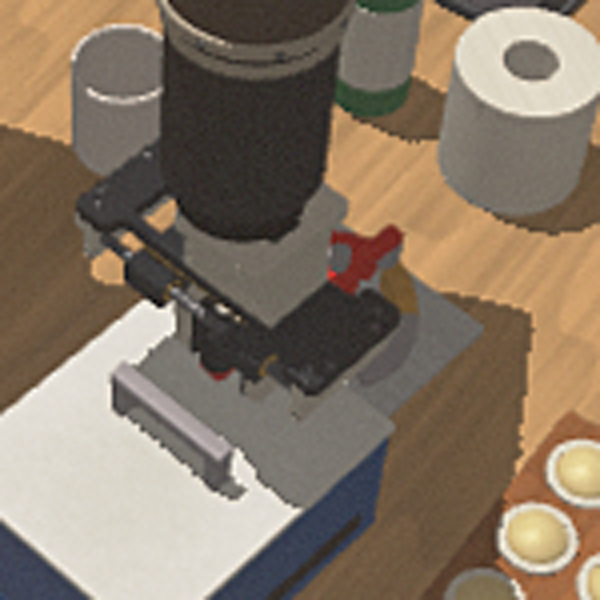

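```bash
python3 -m inch '0 -.00105 0 0 0 -.01 .45;0 0 0 0 0 0 .45'; python3 st.py;python3 -m inch '0 -.00105 0 0 0 -.01 .45;0 0 0 0 0 0 .45'; python3 st.py
```

```text
time_s: 29.33
tcp_pos: [0.6202, 0.0924, 0.1527]
eef_rot: [-180.0, -0.0, -97.0]
contact_force: [-0.2, 0.7, 0.5]
gripper_width: 0.0395
R 0.104 tcp turn 1.579 yaw turn 1.571 knob turn if touching 1.506
Ft -0.3 Frad -0.7 Fz 0.5 w 0.03947672431395487
time_s: 29.5
tcp_pos: [0.6212, 0.0923, 0.1527]
eef_rot: [-180.0, -0.0, -96.4]
contact_force: [-0.8, 0.4, -0.6]
gripper_width: 0.0393
R 0.104 tcp turn 1.589 yaw turn 1.581 knob turn if touching 1.517
Ft -0.8 Frad -0.3 Fz -0.6 w 0.03927009763067934
```

```bash
python3 -m inch '0 -.0005 0 0 0 -.005 .45;0 0 0 0 0 0 .45'; python3 st.py;python3 -m inch '0 -.0005 0 0 0 -.005 .45;0 0 0 0 0 0 .45'; python3 st.py;python3 -m inch '0 -.0005 0 0 0 -.005 .45;0 0 0 0 0 0 .45'; python3 st.py
```

```text
time_s: 29.67
tcp_pos: [0.6216, 0.0922, 0.1527]
eef_rot: [-180.0, -0.0, -96.1]
contact_force: [0.1, 0.3, 0.6]
gripper_width: 0.0394
R 0.104 tcp turn 1.593 yaw turn 1.585 knob turn if touching 1.52
Ft 0.1 Frad -0.3 Fz 0.6 w 0.03938206162070438
time_s: 29.83
tcp_pos: [0.622, 0.0922, 0.1526]
eef_rot: [-180.0, -0.0, -95.8]
contact_force: [-0.8, -0.3, -0.2]
gripper_width: 0.0398
R 0.104 tcp turn 1.597 yaw turn 1.59 knob turn if touching 1.522
Ft -0.8 Frad 0.4 Fz -0.2 w 0.03978317827642861
time_s: 30.0
tcp_pos: [0.6226, 0.0921, 0.1527]
eef_rot: [-180.0, 0.0, -95.6]
contact_force: [0.9, 1.1, 0.7]
gripper_width: 0.0395
R 0.104 tcp turn 1.602 yaw turn 1.595 knob turn if touching 1.528
Ft 0.8 Frad -1.1 Fz 0.7 w 0.03952613309529906
```

Force is still zero, so the handle seems to have slipped ahead as it dropped. I'll centre the jaw on it, rise clear and look.

```bash
python3 -m inch '0 .003 0 0 0 0 .6;0 0 0 0 0 0 .6;0 0 0 0 0 0 .6;0 0 -.005 0 0 0 .6;0 0 -.015 0 0 0 .6;0 0 -.02 0 0 0 .6;0 0 -.02 0 0 0 .6;0 0 -.02 0 0 0 .6;0 0 -.02 0 0 0 .6;.02 0 -.02 0 0 0 .6;.03 0 0 0 0 0 .6;.03 0 0 0 0 0 .6;.03 0 0 0 0 0 .6;.03 0 0 0 0 0 .6;.03 0 0 0 0 0 .6;0 0 0 0 0 0 .6'
python3 - <<'E'
from h import *
import cv2
for c,w in(("scene",(150,300,290,440)),("top",(145,275,235,415))):
    im=r.capture(c)[:,:,::-1]
    cv2.imwrite(f"pics/{c}12.png",cv2.resize(im[w[0]:w[1],w[2]:w[3]],None,fx=4,fy=4,interpolation=cv2.INTER_CUBIC))
    print(r.recognise("latch_knob",c))
E
```

```text
time_s: 31.33
tcp_pos: [0.6021, -0.0808, 0.2734]
eef_rot: [-180.0, -0.0, -95.8]
contact_force: [-0.2, 0.4, 0.0]
gripper_width: 0.0525
[{'xy': [360.4, 233.2], 'p': 0.85}]
[{'xy': [259.4, 200.4], 'p': 0.35}]
```

View pics/scene12.png

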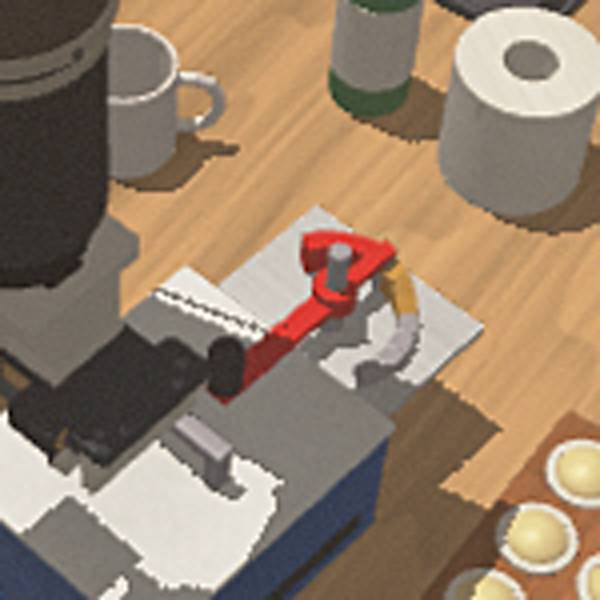

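View pics/top12.png

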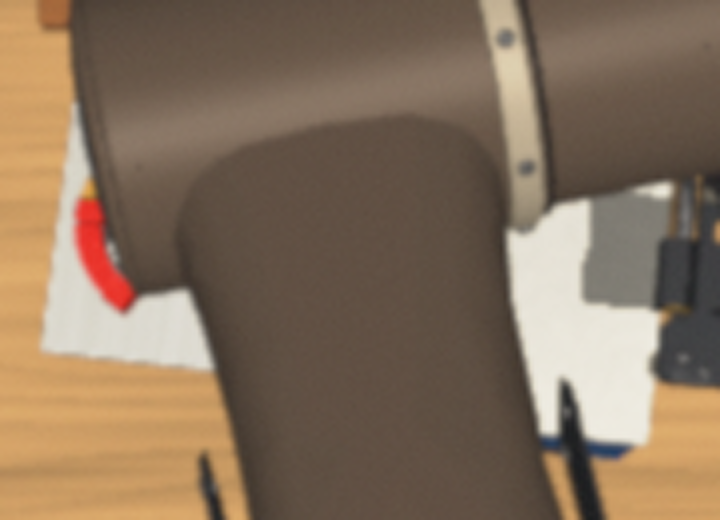

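Run:
```python
from h import *
P=np.array([.6319,.1957]);yaw=-.1215
def kn(th,z): 
    a=th+yaw+np.pi; return [P[0]+.105*np.cos(a),P[1]+.105*np.sin(a),z]
for nm,px,home in (("now centre",unz([(226,367)],(290,150),4)[0],.1495),("start centre",unz([(297,68)],(260,180),3.7)[0],.1585)):
    s=least_squares(lambda v:(proj("scene",kn(*v))-px).ravel(),[1.5 if "now" in nm else .2,.16]); print(nm,px,s.x,"expected z home/flat",home,s.fun)
```

```text
now centre [346.125 241.375] [1.58501935 0.15311935] expected z home/flat 0.1495 [5.68434189e-14 0.00000000e+00]
start centre [339.90540541 198.01351351] [0.15481187 0.15786833] expected z home/flat 0.1585 [4.70663508e-11 2.74269496e-11]
```

Run:
```python
import cv2
a=cv2.imread("pics/scene0.png")[200:240,330:400]; 
from plant import r
b=r.capture("scene")[:,:,::-1]; cv2.imwrite("pics/scene13.png",b)
b=b[200:260,330:400]
import numpy as np
A=cv2.resize(a,None,fx=8,fy=8,interpolation=cv2.INTER_CUBIC);B=cv2.resize(b,None,fx=8,fy=8,interpolation=cv2.INTER_CUBIC)[:320]
cv2.imwrite("pics/cmp.png",cv2.resize(np.vstack([A,B]),None,fx=.9,fy=.9))
```

```text
(no output)
```

View pics/cmp.png

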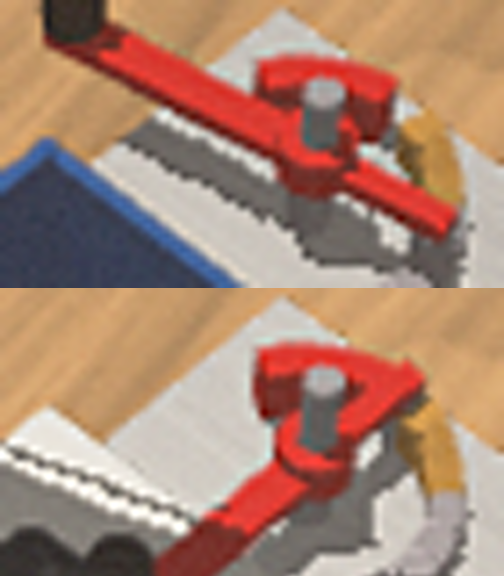

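The hub sits visibly lower on its post than at the start, so it has dropped. The knob-centre estimate (z 153 against 149.5) isn't exact enough, so I'll feel the knob top lightly with closed fingers. If it is home it should be at 167 mm.

```bash
python3 -m inch '-.0125 0 0 0 0 0 0;-.025 0 0 0 0 0 0;-.025 0 0 0 0 0 0;-.025 0 0 0 0 0 0;-.025 0 0 0 0 0 0;-.025 0 0 0 0 0 0;-.025 0 0 0 0 0 0;-.0105 0 0 0 0 0 0;0 0 .02 0 0 0 0;0 0 .02 0 0 0 0;0 0 .02 0 0 0 0;0 0 .02 0 0 0 0;0 0 .005 0 0 0 0;0 0 0 0 0 0 0;0 0 0 0 0 0 0' 5; python3 -m inch '0 0 .004 0 0 0 0;0 0 .003 0 0 0 0;0 0 .002 0 0 0 0;0 0 .001 0 0 0 0;0 0 0 0 0 0 0'
```

```text
time_s: 32.83
tcp_pos: [0.6202, 0.0959, 0.1884]
eef_rot: [-180.0, -0.0, -95.5]
contact_force: [-0.7, 0.5, 1.0]
gripper_width: 0.0006
time_s: 33.25
tcp_pos: [0.6198, 0.0954, 0.1777]
eef_rot: [-180.0, 0.0, -95.6]
contact_force: [0.5, 0.3, -0.4]
gripper_width: 0.0004
```

```bash
python3 -m inch '.003 0 .002 0 0 0 0;0 0 .002 0 0 0 0;0 0 .001 0 0 0 0;0 0 .001 0 0 0 0;0 0 .001 0 0 0 0;0 0 .001 0 0 0 0;0 0 0 0 0 0 0'; python3 -m inch '0 0 .001 0 0 0 0;0 0 0 0 0 0 0;0 0 .0005 0 0 0 0;0 0 0 0 0 0 0'; python3 -m inch '0 0 .0005 0 0 0 0;0 0 0 0 0 0 0;0 0 0 0 0 0 0'; python3 -m inch '0 0 .0005 0 0 0 0;0 0 0 0 0 0 0;0 0 0 0 0 0 0'
```

```text
time_s: 33.83
tcp_pos: [0.6194, 0.0924, 0.1694]
eef_rot: [180.0, -0.0, -95.6]
contact_force: [0.2, -0.1, -0.1]
gripper_width: 0.0007
time_s: 34.17
tcp_pos: [0.6195, 0.0924, 0.1681]
eef_rot: [180.0, -0.0, -95.6]
contact_force: [0.5, 0.3, 0.5]
gripper_width: 0.0003
time_s: 34.42
tcp_pos: [0.6195, 0.0924, 0.1677]
eef_rot: [-180.0, 0.0, -95.6]
contact_force: [-0.4, -0.3, -0.3]
gripper_width: 0.0007
time_s: 34.67
tcp_pos: [0.6196, 0.0923, 0.1674]
eef_rot: [-180.0, -0.0, -95.6]
contact_force: [0.0, -0.2, 1.6]
gripper_width: 0.0008
```

```bash
python3 -m inch '0 0 .0005 0 0 0 0;0 0 0 0 0 0 0;0 0 0 0 0 0 0'; python3 -m inch '0 0 .0005 0 0 0 0;0 0 0 0 0 0 0;0 0 0 0 0 0 0'
```

```text
time_s: 34.92
tcp_pos: [0.6196, 0.0921, 0.167]
eef_rot: [-180.0, -0.0, -95.6]
contact_force: [0.3, -2.4, 4.3]
gripper_width: 0.0006
time_s: 35.17
tcp_pos: [0.6197, 0.092, 0.1667]
eef_rot: [-180.0, -0.0, -95.6]
contact_force: [-1.5, -3.6, 4.7]
gripper_width: 0.0009
```

Contact came at 167.3 mm, which is the home height, at under 7 N. I'll retreat and do a final look.

```bash
python3 -m inch '0 0 -.003 0 0 0 0;0 0 -.01 0 0 0 0;0 0 -.02 0 0 0 0;0 0 -.02 0 0 0 0;0 0 -.02 0 0 0 0;0 0 -.02 0 0 0 0;0 0 -.02 0 0 0 0;.03 0 0 0 0 0 0;.03 0 0 0 0 0 0;.03 0 0 0 0 0 0;.03 0 0 0 0 0 0;.03 0 0 0 0 0 0;.03 0 0 0 0 0 0;.03 0 0 0 0 0 0;.03 0 0 0 0 0 0;.02 0 0 0 0 0 0;.01 0 0 0 0 0 0;0 0 0 0 0 0 0;0 0 0 0 0 0 0'
python3 - <<'E'
from h import *
import cv2
im=r.capture("scene")[:,:,::-1]; cv2.imwrite("pics/scene14.png",im)
print(r.get_state()["contact_force"])
E
```

```text
time_s: 36.75
tcp_pos: [0.5932, -0.1762, 0.2793]
eef_rot: [-180.0, 0.0, -95.6]
contact_force: [-0.2, -0.3, -0.2]
gripper_width: 0.0005
[ 0.01342817 -0.31690313 -0.72287924]
```

View pics/scene14.png

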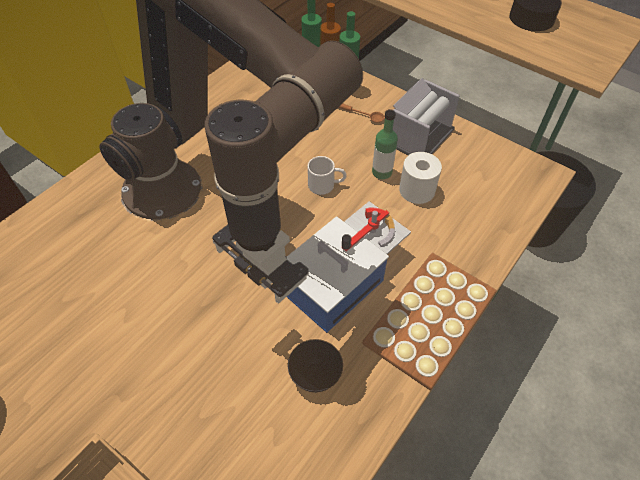

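The lid is seated and the handle lies over it at (360,230), still in place. The bottle, roll, mug and bowl look unmoved, and the robot is clear.

```bash
python3 -c "
from plant import r
print(r.close_job())"
```

```text
the job is handed in; nothing more can be done
None
```

The lid is fully home on the carrier and the red latch handle is down in its notch. I handed the job in at about 37 s with the robot clear of everything.

**Checks that held:**
- **Lid:** it entered the carrier without touching the sides. It stopped at the expected seated height, and the pictures show it flat on the rim.
- **Latch:** the push force vanished at about 1.48 rad of turn. A light touch on the knob top then met it at 167.3 mm, against 167 mm expected when home.
- **Force on the handle:** the highest reading was about 17 N on the ramp. I then raised the tool to relieve it. I only read the force at the end of each move, so a brief higher peak in between would not show.
- **Other things:** the last picture shows the bottle, roll, mug and bowl where they stood. The jars are under the lid and could not be seen.

**What went wrong on the way:**
- **Lid grip:** I lifted before the fingers had fully closed, so the bar was held near the fingertips. I set the lid back on the table, gripped it properly and lifted again. Setting it down pressed it on the table with about 30 N.
- **Wrong direction:** my first push on the knob went the opening way, at about 10 N. I reversed it before turning the handle the right way.

**What disagreed:** I never felt the stop wall. The camera put the handle at about 1.58 rad and 3.6 mm too high. For the height I trusted the touch reading instead.

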